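Centre the leaning bean tin on the bench scale

TASK

The tin of test beans was left leaning against the edge of the bench scale's pan. Push it gently, without picking it up, onto the pan so that it lies flat in the middle with no edge hanging over the pan's rim. Do not shove the scale along or disturb the milk jug, the tamper or the portafilter.

Things in the scene. Friction and masses are not known exactly. Their poses are not given: they have to be found in the camera images.
- scale: Loose bench scale, 3 kg; shoved hard, it slides. Square steel pan 144 x 144 mm, 6 mm thick, flat top 22 mm above the bench, dark cross in its middle. Origin on the bench under the pan's centre; x, y along the pan's edges, z up. Low black console (17 mm high, 124 mm wide, green display) on its -x side, 74 to 136 mm from the centre; black base under the pan 120 (x) x 110 (y) mm.
- tin: Loose closed tin, blue, steel lid band, paper label: 96 (its x) x 120 (its y) x 45 mm high, edges rounded 3 mm, 0.5 to 0.75 kg; unseen contents packed up to 25 mm off-centre along x. Origin: centre of the underside; z out of the lid. Too wide to grip across. Starts with its underside leaning on the pan's -y edge at about 17 degrees, up to 12 degrees from square and 18 mm to one side.
- tin_corner0 (a point): Corner of the tin's underside at tin x = +48, y = +60 mm.
- tin_corner1 (a point): Corner of the tin's underside at tin x = +48, y = -60 mm. This -y end starts on the bench; its lid edge, 43 mm up, overhangs and meets a push first. Pushed towards the scale's +y (about 3 to 12 N) the tin climbs over the pan's edge and drops flat. A level push can wedge it there and the force soars: let the fingers rise some 20 mm as they push, and ease upwards when it stiffens.
- tin_corner2 (a point): Corner of the tin's underside at tin x = -48, y = -60 mm; also on the bench at the start. While it leans, the tin's z axis is over 0.2 rad off vertical; on the pan it is upright.
- tin_corner3 (a point): Corner of the tin's underside at tin x = -48, y = +60 mm.
- jug: Bystander: steel milk jug, 72 mm across, 100 mm high, handle at its +y; origin at the centre of its underside. Leave alone.
- tamper: Bystander: steel tamper standing on its 58 mm foot, 92 mm high; origin at the centre of its underside. Leave alone.
- portafilter: Bystander: portafilter lying flat, round steel head 72 mm across and 32 mm high, black handle reaching 175 mm towards its -y; origin under the head's centre. Leave alone.

How it is judged:
By the outcome, as a careful person would: the job done as asked, in the order asked, and still so for the second after the job is handed in, with the robot touching nothing.
It also fails if it takes over 61 s, if anything falls off the work surface, if the arm or the gripper's body presses on something with over 40 N, if the wrist force passes 120 N, or if a joint passes its speed limit or range.

ROBOT

A 7-joint arm with a two-finger parallel gripper is mounted at the origin on the work surface. World frame = base frame: x ahead of the robot, y to its left, z up, the work surface at z = 0. Lengths are in m, angles in degrees, forces in N, time in s.
With the tool pointing down it reaches from about 0.425 to 0.875 m from the base axis. Payload 4.7 kg.
Tool frame: the origin (TCP) lies at the very end of the fingers, on their centre line; the grasp point (between the pads) lies 19 mm behind it; z points along the fingers, y is the direction in which the jaws open and shut (so a half turn about z gives the same grasp; the last joint's range is limited). The gripper opens to 87 mm and grips with 3 to 60 N. Pads are 19 mm wide; open, the fingers measure 117 mm over their backs; the gripper's body (75 mm by 190 mm) begins 51 mm behind the grasp point.
Start: joints at [0.808, 18.392, -4.016, 83.108, 1.295, 78.541, -3.26], TCP at [0.65, -0, 0.223] pointing down, gripper open.
Joint ranges: [-163.93, 163.93], [-17.29, 119.83], [-79.2, 71.16], [3.27, 140.29], [-89.18, 269.18], [5.43, 117.66], [-154.24, 154.24]. Speed limits (degrees/s): [147.25, 147.25, 180, 180, 180, 180, 180].

INTERFACE

Orientations are given as [roll, pitch, yaw] about the fixed x, y, z axes, in that order (R = Rz(yaw) Ry(pitch) Rx(roll)).
In Python, from cell import sensors, imaging, ticket gives the robot as it stands.
- The arm moves only by the tool carry_out, never from a script. Its argument "plan" is a list of rows, each an object of numbers: "fingers": the closure, from -1 (fully open) to 1 (shut); "dx", "dy", "dz": the shift along the tool's x, y, z normalised to -1 to 1, where 1 is 0.03 m; "rx", "ry", "rz": the turn, a rotation vector about the tool's x, y, z normalised to -1 to 1, where 1 is 10 degrees. A call has 1 to 12 rows; each row shifts and turns the commanded pose from where the row before left it, along the tool's axes as they then stand; what a row does not reach is not made up. A row lasts 1/8 s, in which the tool goes at most 62.5 mm and 10.7 degrees, less where a joint would pass 70% of its speed; a pose out of reach is approached as far as the arm can. A call with a number of a shift or a turn outside -1 to 1 is refused whole. A call with a gripper value outside its range is refused whole. The fingers move at their own pace and stop on an object; "force" is the grip in N (left out, the last holds). Time passes only in rows, so rows that do not move let the fingers close. It gives the time, the measured TCP pose, the force and the opening at its end, in the units of the state.
- sensors.get_obs(): the state, without advancing time (a new reading comes with each control period).
- imaging.read_camera(name): name is "scene" or "side" or "wrist"; returns a dict with "color" (480x640x3 uint8, red, green, blue), "mtx" (3x3 intrinsics, pixels), "extrinsics" (4x4, takes a point from world to camera coordinates); the wrist camera has in their place "tool_from_camera" (4x4, takes a point from camera to tool coordinates, whose origin is the TCP and whose axes are the flange's). Camera axes: x right, y down, z forward; pixel columns grow to the right and rows downward; lengths in m; the calibration is good to about 2 mm. A picture is of the moment at which its call begins: read the wrist's pose just before it. There is no depth.
- ticket.sign_off(): hands the job in, once; it reports no verdict.
The state is a dict: "time_s": time; "qpos": joint angles; "joint_velocities": joint speeds; "effort": joint torques, N m; "tool_pos": TCP position; "tool_rot": TCP orientation; "force": force on the tool from outside, world axes, zero at the start; "wrist_torque": the same for the moment, N m; "grip_width": finger opening in m.
Only numpy, scipy, OpenCV 4.12 (cv2) and the standard library are available. Lean on these libraries where they do the work, as an engineer would, in place of code of your own. Each camera call takes 0.05 s, during which the arm holds its last target.

## Working session

There is one attempt and no reset: what is moved stays moved. The work goes in short steps, Python scripts to look and compute and a tool call to move; the robot and the scene stay as the last step left them, time stands still between calls to the robot, and variables do not carry over. Pictures are saved under pics/ and viewed, and the job is handed in when it is done.

Besides the shell and the picture viewer there is one more tool, called after ">>>" as name([rows], argument=value, ...), one row to a line, values as JSON. carry_out: Moves the arm, as the interface text tells. Scaled input: -1 to 1 covers 0.03 m each way for a shift and 10 degrees each way for a turn. Its arguments: {"type":"object","properties":{"plan":{"type":"array"},"force":{"type":"number"}},"required":["plan"]}

```bash
mkdir -p pics; ls
python3 - <<'E'
from cell import sensors, imaging
import cv2, numpy as np
np.set_printoptions(precision=4,suppress=True)
print(sensors.get_obs())
for n in ["scene","side"]:
    r=imaging.read_camera(n); cv2.imwrite(f"pics/{n}0.png",r["color"][:,:,::-1]); print(n,r["mtx"],r["extrinsics"])
    np.savez(f"{n}0.npz",**r)
E
```

```text
pics
{'time_s': 0.0, 'qpos': array([ 0.8095, 18.4375, -4.0152, 83.1739,  1.2955, 78.5413, -3.2594]), 'joint_velocities': array([ 0.0155, -0.0642,  0.0679, -0.0898,  0.0043,  0.0542, -0.0242]), 'effort': array([ -0.0003, -49.1285,  -0.4039, -31.2526,  -0.0641,   0.0438,
         0.0002]), 'tool_pos': array([ 0.6495, -0.0001,  0.2215]), 'tool_rot': array([-179.8926,    0.0063,   90.0007]), 'force': array([ 0.2041, -0.2552,  0.9933]), 'wrist_torque': array([ 0.0135, -0.0187, -0.0491]), 'grip_width': 0.08689731633795364}
scene [[467.2873   0.     318.6164]
 [  0.     467.2873 246.7696]
 [  0.       0.       1.    ]] [[ 0.3739  0.9274  0.0123 -0.2014]
 [ 0.6285 -0.2436 -0.7387 -0.333 ]
 [-0.6821  0.2839 -0.6739  1.5175]
 [ 0.      0.      0.      1.    ]]
side [[447.3366   0.     324.1023]
 [  0.     447.3366 232.2328]
 [  0.       0.       1.    ]] [[-0.9952 -0.0958 -0.0186  0.5448]
 [-0.0327  0.5072 -0.8612  0.0941]
 [ 0.0919 -0.8565 -0.5079  0.9879]
 [ 0.      0.      0.      1.    ]]
```

View pics/scene0.png

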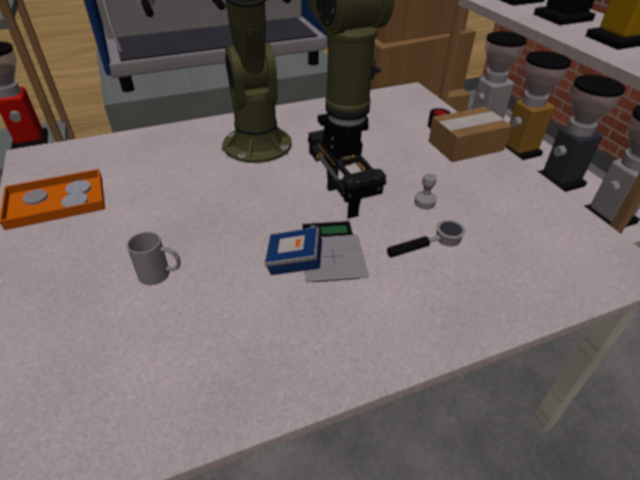

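View pics/side0.png

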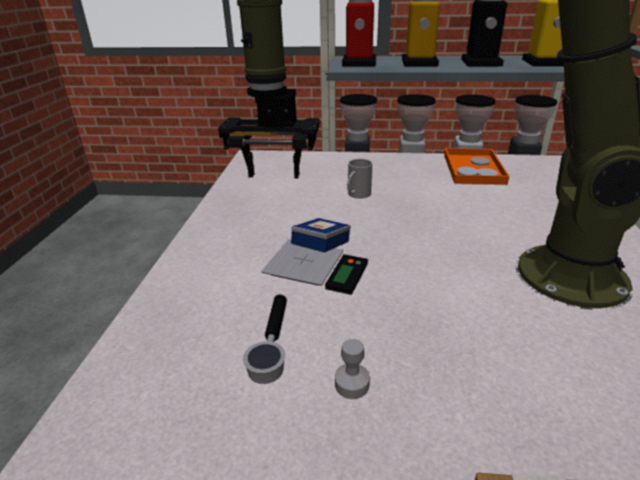

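The scene picture shows the tin (blue, about 293,250) leaning on the pan (cross at about 337,257). The jug is at 150,258, well to the -y side, and the tamper (426,190) and portafilter (450,232) are on the +y side. I'll enlarge both views to measure.

Run:
```python
import cv2
a=cv2.imread("pics/scene0.png")[205:295,250:380]; cv2.imwrite("pics/s0c.png",cv2.resize(a,None,fx=6,fy=6,interpolation=cv2.INTER_CUBIC))
a=cv2.imread("pics/side0.png")[210:300,255:385]; cv2.imwrite("pics/d0c.png",cv2.resize(a,None,fx=6,fy=6,interpolation=cv2.INTER_CUBIC))
```

```text
(no output)
```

View pics/s0c.png

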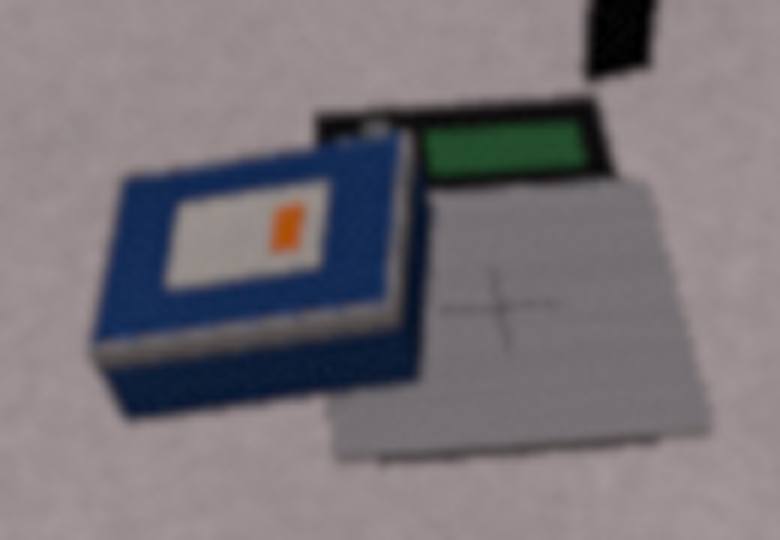

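View pics/d0c.png

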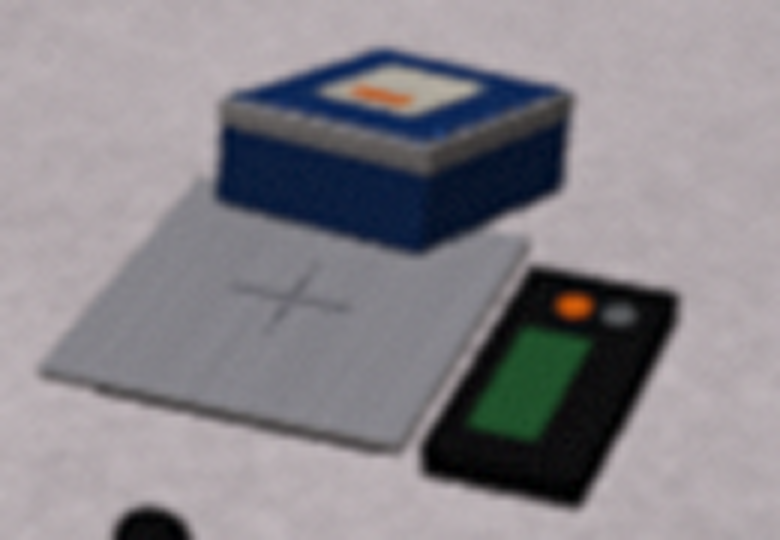

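```bash
cat > h.py <<'E'
import numpy as np, cv2
np.set_printoptions(precision=4,suppress=True)
C={}
for n in ["scene","side"]:
    r=np.load(f"{n}0.npz"); C[n]=(r["mtx"],r["extrinsics"])
def ray(n,p):
    K,E=C[n]; d=E[:3,:3].T@np.linalg.solve(K,[p[0],p[1],1]); o=-E[:3,:3].T@E[:3,3]; return o,d
def onz(n,p,z):
    o,d=ray(n,p); return o+d*(z-o[2])/d[2]
def tri(a,b):
    P=[C[n][0]@C[n][1][:3] for n in("scene","side")]
    X=cv2.triangulatePoints(P[0],P[1],np.array(a,float).reshape(2,1),np.array(b,float).reshape(2,1))[:,0]; X=X[:3]/X[3]
    e=[ (lambda q:q[:2]/q[2])(p@np.append(X,1)) for p in P]
    return X, np.linalg.norm(e[0]-a),np.linalg.norm(e[1]-b)
def cs(n,c,off,f=6):
    return (np.array(c)+.5)/f-.5+np.array(off)
E
python3 - <<'E'
from h import *
s=lambda c:cs("scene",c,(250,205)); d=lambda c:cs("side",c,(255,210))
print("pan (mm)")
for k,a in {"+y-x":(650,180),"+y+x":(712,433),"-y+x":(337,462),"c":(500,308)}.items(): print("scene",k,onz("scene",s(a),.022))
for k,a in {"+y+x":(42,373),"+y-x":(398,452),"-y-x":(527,238),"-y+x":(195,180),"c":(291,297)}.items(): print("side",k,onz("side",d(a),.022))
print("tin lid")
for k,a,b in [("-y-x",(125,178),(572,97)),("-y+x",(97,350),(380,50)),("+y+x",(393,310),(225,104)),("+y-x",(408,130),(430,152)),("b+y+x",(418,380),(218,200))]:
    print(k,*tri(s(a),d(b)))
for k,a in {"b-y+x":(130,418)}.items(): print(k,onz("scene",s(a),0.0))
print("b-y-x",onz("side",d((562,187)),0.0))
# bystanders
print("jug",onz("scene",(150,275),0),"tamper",onz("scene",(426,203),0),"pf head",onz("scene",(450,235),.02),"handle end",onz("scene",(391,250),.01))
E
```

```text
pan (mm)
scene +y-x [0.547  0.1014 0.022 ]
scene +y+x [0.6865 0.0605 0.022 ]
scene -y+x [ 0.6494 -0.0758  0.022 ]
scene c [0.5951 0.0132 0.022 ]
side +y+x [0.6785 0.0666 0.022 ]
side +y-x [0.5436 0.1045 0.022 ]
side -y-x [ 0.5071 -0.0364  0.022 ]
side -y+x [ 0.645 -0.071  0.022]
side c [0.5941 0.0111 0.022 ]
tin lid
-y-x [ 0.4933 -0.1072  0.0454] 0.2113869825311874 0.22494832170480034
-y+x [ 0.5781 -0.1463  0.042 ] 0.8526464020611674 0.8208934672552264
+y+x [ 0.6272 -0.0462  0.0714] 0.7151907405724515 0.7324619678408512
+y-x [ 0.5421 -0.0055  0.0779] 0.2692074151049601 0.3069613036892321
b+y+x [ 0.6301 -0.0365  0.0336] 0.42996986594435327 0.44624580332264585
b-y+x [ 0.5791 -0.1348  0.    ]
b-y-x [ 0.4969 -0.1111  0.    ]
jug [ 0.4801 -0.3957  0.    ] tamper [0.4717 0.3477 0.    ] pf head [0.6293 0.3162 0.02  ] handle end [0.6156 0.1586 0.01  ]
```

Measured: scale centre about (0.594, 0.014) at yaw -15.2°. The tin is at yaw about -24.7°, so 9.5° off square, and its centre must go about 83 mm along scale +y and 7 mm along +x. I'll turn the tool to the scale's yaw, go behind the tin with the fingers half open, and push with both fingertips so the face squares itself up.

>>> carry_out([
  {"rz": 0.76,"fingers": -0.15},
  {"rz": 0.76},
  {"dx": -0.93,"dy": -0.35},
  {"dx": -0.93,"dy": -0.35},
  {"dx": -0.93,"dy": -0.35},
  {"dx": -0.93,"dy": -0.35},
  {"dx": -0.93,"dy": -0.35},
  {"dx": -0.93,"dy": -0.35},
  {"dx": -0.93,"dy": -0.33},
  {},
  {},
])

```text
validation failed for argument at $.pl...
```

>>> carry_out([
  {"dx": 0,"dy": 0,"dz": 0,"rx": 0,"ry": 0,"rz": 0.76,"fingers": -0.15},
  {"dx": 0,"dy": 0,"dz": 0,"rx": 0,"ry": 0,"rz": 0.76,"fingers": -0.15},
])

```text
time_s: 0.35
tool_pos: [0.6496, -0.0001, 0.2219]
tool_rot: [-179.9, 0.0, 74.5]
force: [-0.1, 0.1, 0.0]
grip_width: 0.074
```

>>> carry_out([
  {"dx": -0.93,"dy": -0.35,"dz": 0,"rx": 0,"ry": 0,"rz": 0,"fingers": -0.15},
  {"dx": -0.93,"dy": -0.35,"dz": 0,"rx": 0,"ry": 0,"rz": 0,"fingers": -0.15},
  {"dx": -0.93,"dy": -0.35,"dz": 0,"rx": 0,"ry": 0,"rz": 0,"fingers": -0.15},
  {"dx": -0.93,"dy": -0.35,"dz": 0,"rx": 0,"ry": 0,"rz": 0,"fingers": -0.15},
  {"dx": -0.93,"dy": -0.35,"dz": 0,"rx": 0,"ry": 0,"rz": 0,"fingers": -0.15},
  {"dx": -0.93,"dy": -0.35,"dz": 0,"rx": 0,"ry": 0,"rz": 0,"fingers": -0.15},
  {"dx": -0.93,"dy": -0.33,"dz": 0,"rx": 0,"ry": 0,"rz": 0,"fingers": -0.15},
  {"dx": 0,"dy": 0,"dz": 0,"rx": 0,"ry": 0,"rz": 0,"fingers": -0.15},
  {"dx": 0,"dy": 0,"dz": 0,"rx": 0,"ry": 0,"rz": 0,"fingers": -0.15},
])

```text
time_s: 1.48
tool_pos: [0.5288, -0.1684, 0.2224]
tool_rot: [-180.0, -0.0, 74.8]
force: [0.0, -0.0, 0.2]
grip_width: 0.0501
```

>>> carry_out([
  {"dx": 0,"dy": 0,"dz": 0.93,"rx": 0,"ry": 0,"rz": 0,"fingers": -0.15},
  {"dx": 0,"dy": 0,"dz": 0.93,"rx": 0,"ry": 0,"rz": 0,"fingers": -0.15},
  {"dx": 0,"dy": 0,"dz": 0.93,"rx": 0,"ry": 0,"rz": 0,"fingers": -0.15},
  {"dx": 0,"dy": 0,"dz": 0.93,"rx": 0,"ry": 0,"rz": 0,"fingers": -0.15},
  {"dx": 0,"dy": 0,"dz": 0.93,"rx": 0,"ry": 0,"rz": 0,"fingers": -0.15},
  {"dx": 0,"dy": 0,"dz": 0.93,"rx": 0,"ry": 0,"rz": 0,"fingers": -0.15},
  {"dx": 0,"dy": 0,"dz": 0.93,"rx": 0,"ry": 0,"rz": 0,"fingers": -0.15},
  {"dx": 0,"dy": 0,"dz": 0,"rx": 0,"ry": 0,"rz": 0,"fingers": -0.15},
  {"dx": 0,"dy": 0,"dz": 0,"rx": 0,"ry": 0,"rz": 0,"fingers": -0.15},
])

```text
time_s: 2.6
tool_pos: [0.5295, -0.1688, 0.0281]
tool_rot: [179.9, -0.0, 74.9]
force: [0.7, 0.7, 0.2]
grip_width: 0.0499
```

Run:
```python
from cell import sensors, imaging
import cv2, numpy as np
r=imaging.read_camera("scene")["color"][:,:,::-1]; s=imaging.read_camera("side")["color"][:,:,::-1]
a=cv2.resize(r[165:295,215:380],None,fx=4,fy=4,interpolation=cv2.INTER_CUBIC)
cv2.imwrite("pics/s1.png",a)
print(sensors.get_obs()["tool_pos"])
```

```text
[ 0.52984887 -0.16929498  0.02874263]
```

View pics/s1.png

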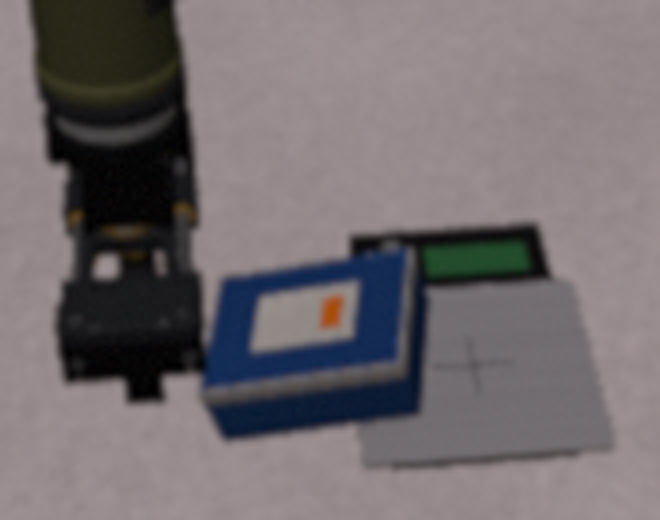

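The fingers are behind the tin's low end with a small gap (fingers around 145,385 in the crop, tin edge at 205,395). Next I'll approach slowly and watch the force.

>>> carry_out([
  {"dx": 0.2,"dy": 0,"dz": 0,"rx": 0,"ry": 0,"rz": 0,"fingers": -0.15},
  {"dx": 0.2,"dy": 0,"dz": 0,"rx": 0,"ry": 0,"rz": 0,"fingers": -0.15},
  {"dx": 0.2,"dy": 0,"dz": 0,"rx": 0,"ry": 0,"rz": 0,"fingers": -0.15},
  {"dx": 0.15,"dy": 0,"dz": 0,"rx": 0,"ry": 0,"rz": 0,"fingers": -0.15},
  {"dx": 0.1,"dy": 0,"dz": 0,"rx": 0,"ry": 0,"rz": 0,"fingers": -0.15},
  {"dx": 0.1,"dy": 0,"dz": 0,"rx": 0,"ry": 0,"rz": 0,"fingers": -0.15},
])

```text
time_s: 3.45
tool_pos: [0.5359, -0.1454, 0.0276]
tool_rot: [179.9, 0.2, 74.6]
force: [-0.3, -6.7, 1.0]
grip_width: 0.0502
```

>>> carry_out([
  {"dx": 0.12,"dy": 0.01,"dz": -0.05,"rx": 0,"ry": 0,"rz": 0,"fingers": -0.15},
  {"dx": 0.12,"dy": 0.01,"dz": -0.07,"rx": 0,"ry": 0,"rz": 0,"fingers": -0.15},
  {"dx": 0.12,"dy": 0.01,"dz": -0.07,"rx": 0,"ry": 0,"rz": 0,"fingers": -0.15},
])

```text
time_s: 3.82
tool_pos: [0.5401, -0.1359, 0.0338]
tool_rot: [179.8, 0.2, 74.6]
force: [0.2, -6.8, 2.1]
grip_width: 0.0503
```

>>> carry_out([
  {"dx": 0.12,"dy": 0.01,"dz": -0.07,"rx": 0,"ry": 0,"rz": 0,"fingers": -0.15},
  {"dx": 0.12,"dy": 0.01,"dz": -0.07,"rx": 0,"ry": 0,"rz": 0,"fingers": -0.15},
  {"dx": 0.12,"dy": 0.01,"dz": -0.07,"rx": 0,"ry": 0,"rz": 0,"fingers": -0.15},
])

```text
time_s: 4.2
tool_pos: [0.5446, -0.1263, 0.0408]
tool_rot: [179.7, 0.2, 74.6]
force: [0.3, -8.6, 3.5]
grip_width: 0.0502
```

```bash
cat > look.py <<'E'
import sys
from cell import sensors, imaging
import cv2, numpy as np
t=sys.argv[1]
r=imaging.read_camera("scene")["color"][:,:,::-1]; s=imaging.read_camera("side")["color"][:,:,::-1]
np.savez(f"im{t}.npz",scene=r,side=s)
a=cv2.resize(r[200:290,250:380],None,fx=6,fy=6,interpolation=cv2.INTER_CUBIC)
b=cv2.resize(s[210:300,255:385],None,fx=6,fy=6,interpolation=cv2.INTER_CUBIC)
cv2.imwrite(f"pics/S{t}.png",a);cv2.imwrite(f"pics/D{t}.png",b)
o=sensors.get_obs();print(o["time_s"],o["tool_pos"],o["force"])
E
python3 look.py 2
```

```text
4.3 [ 0.54499988 -0.12566957  0.04103975] [-0.54315892 -7.23360977  4.29554292]
```

View pics/S2.png

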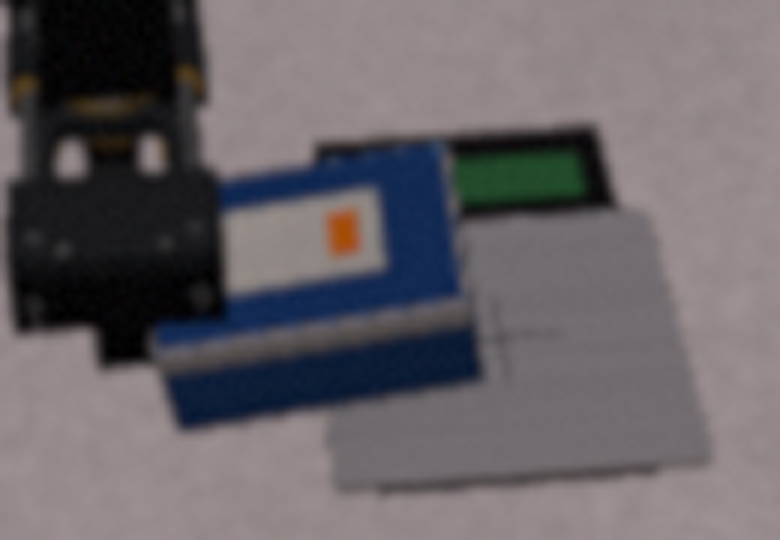

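View pics/D2.png

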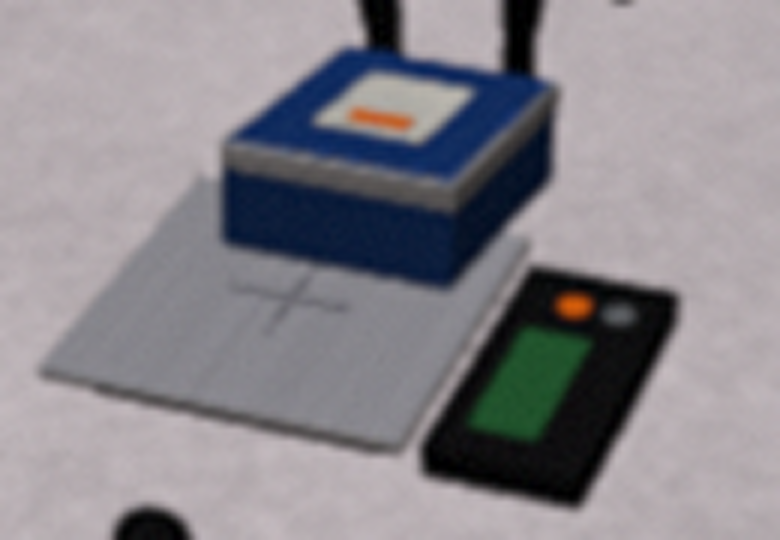

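```bash
cat >> h.py <<'E'
c0=np.array([.594,.014]); a0=np.radians(-15.2)
def sc(p):
    R=np.array([[np.cos(a0),-np.sin(a0)],[np.sin(a0),np.cos(a0)]]); q=np.array(p,float).copy(); q[:2]=R.T@(q[:2]-c0); return q*1000
s=lambda c:cs("scene",c,(250,200)); d=lambda c:cs("side",c,(255,210))
E
python3 - <<'E'
from h import *
print("tcp",sc([.545,-.1257,.041]))
for k,a,b in [("lid -y+x",(152,345),(350,48)),("lid +y+x",(462,310),(225,148)),("lid+y-x",(447,142),(452,190)),("b+y+x",(480,380),(226,240))]:
    X,e,f=tri(s(a),d(b)); print(k,sc(X),e,f)
for z in (0,.005,.01): print("b-y+x",sc(onz("scene",s((182,430)),z)), "lid", sc(onz("scene",s((152,350)),z+.043)))
E
```

```text
tcp [ -10.658  -147.6601   41.    ]
lid -y+x [  28.5163 -135.9039   56.8151] 0.31561533998518937 0.3076441504133705
lid +y+x [ 34.5296 -21.4748  70.456 ] 0.2977427209850521 0.31637568699989815
lid+y-x [-59.6111 -15.3452  73.8394] 0.40226667149411555 0.47267946087406726
b+y+x [ 33.5867 -13.9929  33.0423] 0.5667503466646701 0.6097833133510634
b-y+x [  16.9727 -127.0042   -0.    ] lid [  15.8646 -136.433    43.    ]
b-y+x [  21.9285 -127.0689    5.    ] lid [  21.1173 -136.4374   48.    ]
b-y+x [  26.8842 -127.1336   10.    ] lid [  26.3701 -136.4419   53.    ]
```

Both fingers are pushing: the tin is nearly square now (about -3.5°), its low end is lifted about 12 mm, and the scale hasn't moved. The tin sits about 12 mm towards -x, so I'll add a little +x drift while pushing.

>>> carry_out([
  {"dx": 0.13,"dy": 0.03,"dz": -0.06,"rx": 0,"ry": 0,"rz": 0,"fingers": -0.15},
  {"dx": 0.13,"dy": 0.03,"dz": -0.06,"rx": 0,"ry": 0,"rz": 0,"fingers": -0.15},
  {"dx": 0.13,"dy": 0.03,"dz": -0.06,"rx": 0,"ry": 0,"rz": 0,"fingers": -0.15},
  {"dx": 0.13,"dy": 0.03,"dz": -0.04,"rx": 0,"ry": 0,"rz": 0,"fingers": -0.15},
])

```text
time_s: 4.8
tool_pos: [0.5509, -0.1096, 0.0465]
tool_rot: [179.9, 0.1, 74.7]
force: [-0.7, -3.2, 0.1]
grip_width: 0.05
```

>>> carry_out([
  {"dx": 0.15,"dy": 0.03,"dz": 0,"rx": 0,"ry": 0,"rz": 0,"fingers": -0.15},
  {"dx": 0.15,"dy": 0.03,"dz": 0,"rx": 0,"ry": 0,"rz": 0,"fingers": -0.15},
  {"dx": 0.15,"dy": 0.03,"dz": 0,"rx": 0,"ry": 0,"rz": 0,"fingers": -0.15},
  {"dx": 0.15,"dy": 0.03,"dz": 0,"rx": 0,"ry": 0,"rz": 0,"fingers": -0.15},
])

```text
time_s: 5.3
tool_pos: [0.5587, -0.093, 0.0464]
tool_rot: [-180.0, 0.2, 74.8]
force: [-3.8, -6.1, 5.5]
grip_width: 0.0504
```

```bash
python3 look.py 3
```

```text
5.4 [ 0.55910029 -0.09195685  0.0462824 ] [-2.23767644 -4.96164934  4.43326513]
```

View pics/S3.png

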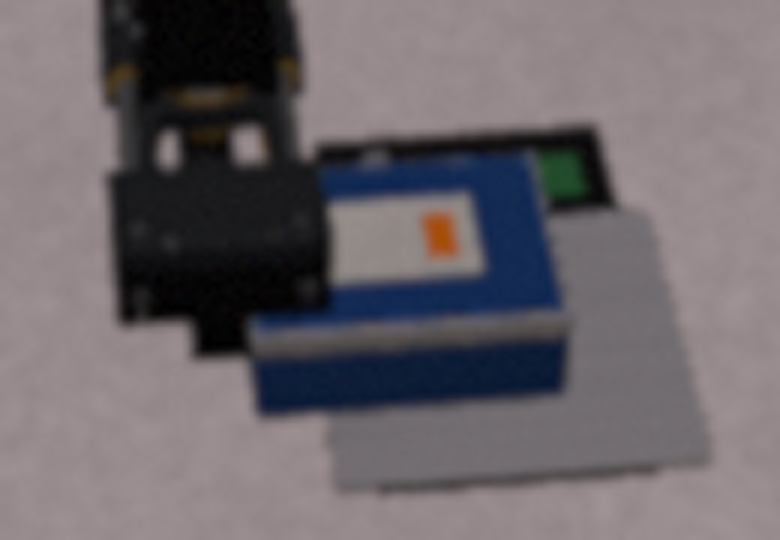

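View pics/D3.png

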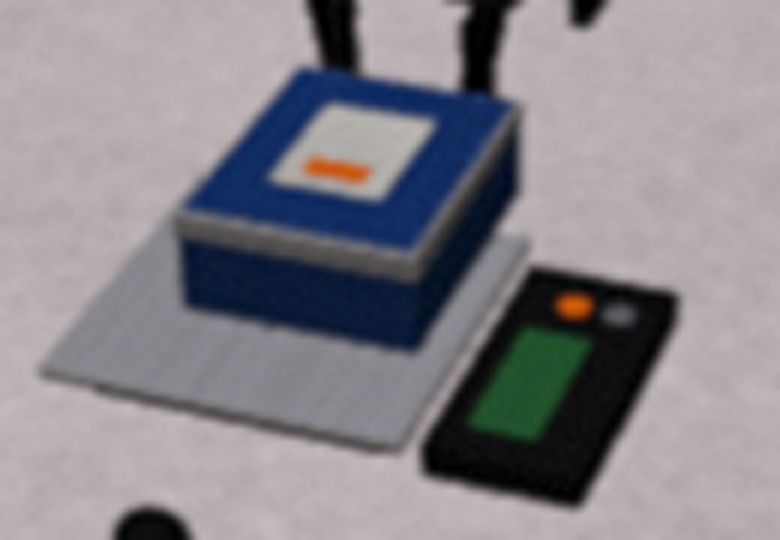

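Run:
```python
from h import *
from cell import sensors
print("tcp",sc(sensors.get_obs()["tool_pos"]))
for k,a,b in [("lid -y+x",(250,325),(303,68)),("lid +y+x",(565,318),(183,220)),("lid+y-x",(535,152),(415,258)),("b+y+x",(562,390),(186,305))]:
    X,e,f=tri(s(a),d(b)); print(k,sc(X),e,f)
print(sc(onz("side",d((522,102)),.067)))
print("pan corners", [sc(onz("side",d(q),.022)) for q in [(42,373),(398,452),(527,238)]])
```

```text
tcp [  -5.8981 -111.4004   46.2824]
lid -y+x [ 33.0238 -98.8462  66.718 ] 0.7069096204119656 0.7050434675334808
lid +y+x [34.1452 17.9162 61.8951] 0.17497703263396808 0.19256954436173443
lid+y-x [-58.6587  20.2381  66.0978] 0.2559446227758973 0.310209082458312
b+y+x [34.8953 18.6642 24.4194] 0.05367957210301568 0.0592938647438769
[-59.4416 -98.1386  67.    ]
pan corners [array([67.7108, 72.929 , 22.    ]), array([-72.3478,  74.137 ,  22.    ]), array([-70.6591, -71.4003,  22.    ])]
```

The tin is flat on the pan at yaw about -1°, with its centre at about (-12, -40) mm in the scale frame. I'll push on about 38 mm in +y, then trim x from the -x side with one finger.

>>> carry_out([
  {"dx": 0.15,"dy": 0.0,"dz": 0,"rx": 0,"ry": 0,"rz": 0,"fingers": -0.15},
  {"dx": 0.15,"dy": 0.0,"dz": 0,"rx": 0,"ry": 0,"rz": 0,"fingers": -0.15},
  {"dx": 0.15,"dy": 0.0,"dz": 0,"rx": 0,"ry": 0,"rz": 0,"fingers": -0.15},
  {"dx": 0.15,"dy": 0.0,"dz": 0,"rx": 0,"ry": 0,"rz": 0,"fingers": -0.15},
  {"dx": 0.15,"dy": 0.0,"dz": 0,"rx": 0,"ry": 0,"rz": 0,"fingers": -0.15},
  {"dx": 0.15,"dy": 0.0,"dz": 0,"rx": 0,"ry": 0,"rz": 0,"fingers": -0.15},
  {"dx": 0.15,"dy": 0.0,"dz": 0,"rx": 0,"ry": 0,"rz": 0,"fingers": -0.15},
])

```text
time_s: 6.28
tool_pos: [0.5674, -0.0623, 0.0463]
tool_rot: [180.0, 0.1, 74.8]
force: [-2.8, -5.8, 4.4]
grip_width: 0.05
```

```bash
python3 look.py 4
python3 - <<'E'
from h import *
from cell import sensors
print("tcp",sc(sensors.get_obs()["tool_pos"]))
E
```

```text
6.375 [ 0.56761553 -0.0612855   0.04622553] [-0.76689533 -4.60493826  3.01842667]
tcp [ -5.7224 -79.5695  46.2255]
```

View pics/D4.png

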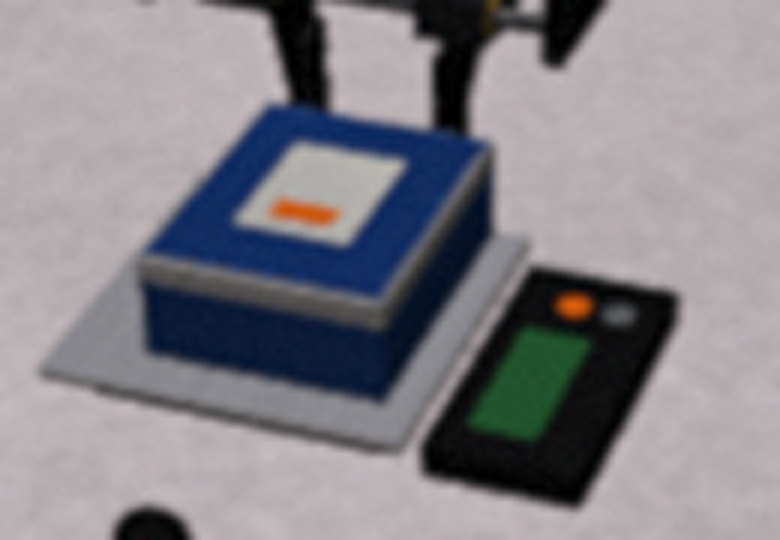

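View pics/S4.png

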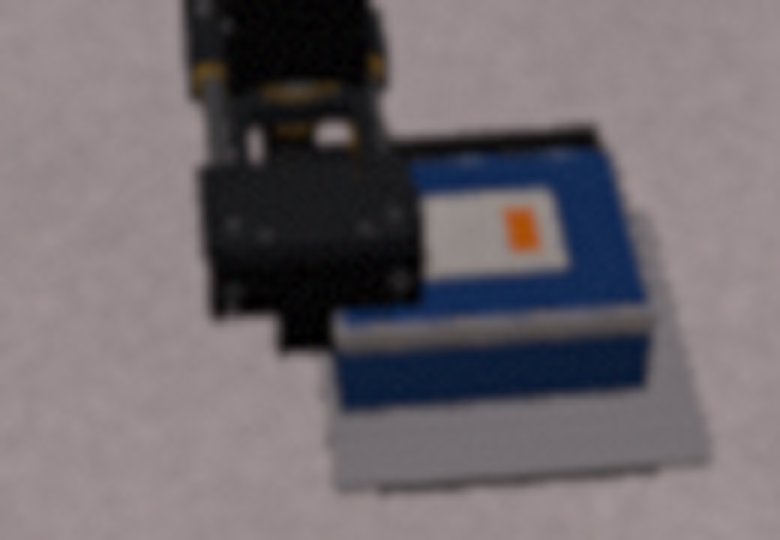

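Run:
```python
from h import *
for k,a,b in [("lid +y+x",(650,308),(145,262)),("lid+y-x",(605,150),(385,312)),("b+y+x",(646,384),(148,352))]:
    X,e,f=tri(s(a),d(b)); print(k,sc(X),e,f)
print([sc(onz("side",d(q),.067)) for q in [(145,257),(383,302),(492,145),(268,103)]])
print("bottom",[sc(onz("side",d(q),.022)) for q in [(148,353),(382,401)]])
```

```text
lid +y+x [33.9119 50.2977 63.515 ] 0.1133316803672117 0.12831886123992942
lid+y-x [-59.4825  49.6178  62.8378] 0.2258228611980723 0.2811285754551811
b+y+x [35.0922 51.3486 24.4618] 0.05412062622106828 0.061471932809015174
[array([32.7175, 51.7149, 67.    ]), array([-58.7178,  50.5231,  67.    ]), array([-59.2292, -63.0603,  67.    ]), array([ 35.1424, -65.0374,  67.    ])]
bottom [array([36.4574, 48.6487, 22.    ]), array([-56.1365,  48.001 ,  22.    ])]
```

>>> carry_out([
  {"dx": 0.12,"dy": 0.0,"dz": 0,"rx": 0,"ry": 0,"rz": 0,"fingers": -0.15},
  {"dx": 0.12,"dy": 0.0,"dz": 0,"rx": 0,"ry": 0,"rz": 0,"fingers": -0.15},
  {"dx": 0,"dy": 0.0,"dz": 0,"rx": 0,"ry": 0,"rz": 0,"fingers": -0.15},
])

```text
time_s: 6.75
tool_pos: [0.5694, -0.0544, 0.0462]
tool_rot: [180.0, 0.1, 74.8]
force: [-1.7, -4.8, 3.4]
grip_width: 0.0506
```

>>> carry_out([
  {"dx": -0.4,"dy": 0,"dz": 0,"rx": 0,"ry": 0,"rz": 0,"fingers": -0.15},
  {"dx": -0.9,"dy": 0,"dz": 0,"rx": 0,"ry": 0,"rz": 0,"fingers": 1},
  {"dx": -0.5,"dy": 0,"dz": -0.5,"rx": 0,"ry": 0,"rz": 0,"fingers": 1},
  {"dx": 0,"dy": 0,"dz": -0.9,"rx": 0,"ry": 0,"rz": 0,"fingers": 1},
  {"dx": 0,"dy": 0,"dz": -0.9,"rx": 0,"ry": 0,"rz": 0,"fingers": 1},
  {"dx": 0,"dy": 0,"dz": -0.9,"rx": 0,"ry": 0,"rz": 0,"fingers": 1},
  {"dx": 0,"dy": 0,"dz": 0,"rx": 0,"ry": 0,"rz": 0,"fingers": 1},
])

```text
time_s: 7.62
tool_pos: [0.5571, -0.1055, 0.1451]
tool_rot: [179.7, -0.1, 74.8]
force: [-0.8, 1.0, -0.0]
grip_width: 0.0024
```

```bash
python3 look.py 5
python3 - <<'E'
from h import *
from cell import sensors
print("tcp",sc(sensors.get_obs()["tool_pos"]))
E
```

```text
7.725 [ 0.55508228 -0.10533794  0.14210043] [-0.26268214  0.54860071 -0.28907711]
tcp [  -6.2671 -125.3669  142.1004]
```

View pics/D5.png

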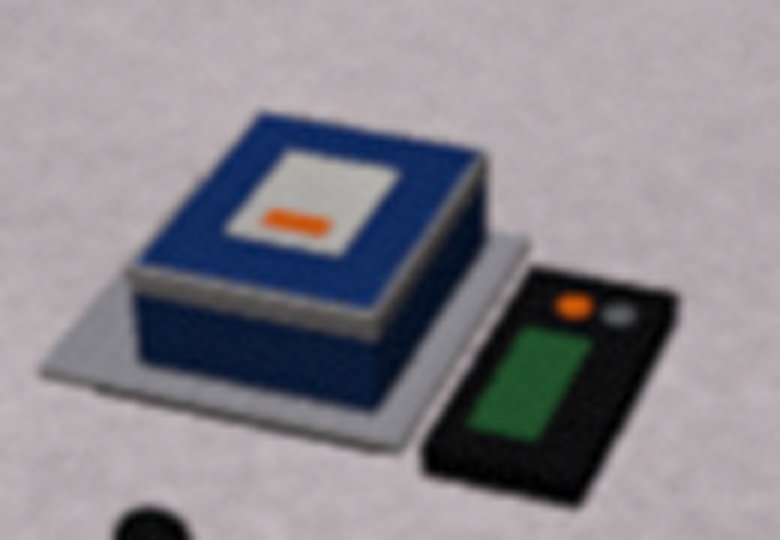

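View pics/S5.png

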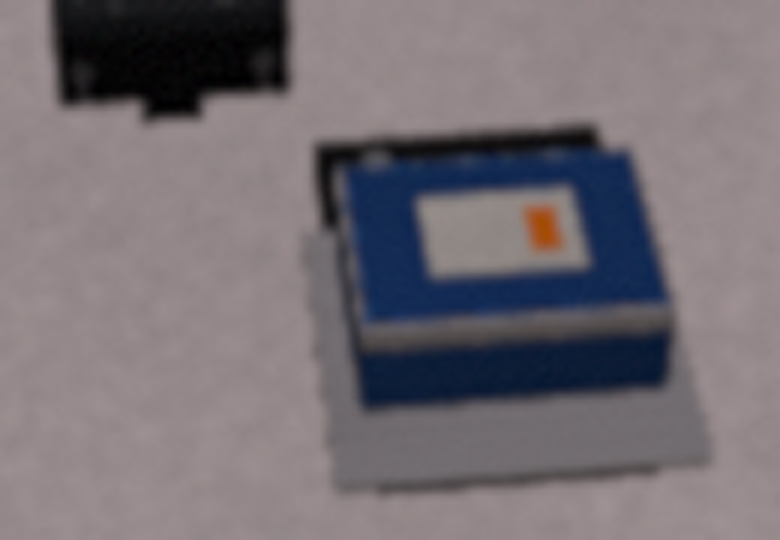

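```bash
cat > meas.py <<'E'
import sys
from h import *
import numpy as np
def corners(im,n,z,mask):
    # outline of blue+label+band lid
    pass
r=np.load(f"im{sys.argv[1]}.npz")
for n in("scene","side"):
    im=r[n]; hsv=cv2.cvtColor(np.ascontiguousarray(im),cv2.COLOR_BGR2HSV)
    # label: bright warm region (centre at tin-lid centre?) via blue contour
    m=((hsv[...,0]>100)&(hsv[...,0]<125)&(hsv[...,1]>110)&(hsv[...,2]>30)).astype(np.uint8)
    x0,y0=(250,200) if n=="scene" else (255,210)
    k=np.zeros_like(m);k[y0:y0+90,x0:x0+130]=1;m*=k
    bright=(m>0)&(hsv[...,2]>105)  # lid top brighter
    cnt=max(cv2.findContours(bright.astype(np.uint8),cv2.RETR_EXTERNAL,cv2.CHAIN_APPROX_NONE)[0],key=cv2.contourArea)
    hull=cv2.convexHull(cnt); 
    P=np.array([sc(onz(n,p,.067))[:2] for p in hull[:,0].astype(float)]).astype(np.float32)
    print(n,cv2.contourArea(cnt),cv2.minAreaRect(P))
E
python3 meas.py 5
python3 - <<'E'
from h import *
print([sc(onz("side",d(q),.067)) for q in [(132,270),(380,315),(487,150),(258,110)]])
print("scene",[sc(onz("scene",s(q),.067)) for q in [(668,303),(632,150),(340,170),(360,322)]])
print("bottom side",[sc(onz("side",d(q),.022)) for q in [(138,362),(378,411)]],"scene",[sc(onz("scene",s(q),.022)) for q in [(668,383),(365,408)]])
print("pan scene",[sc(onz("scene",s(q),.022)) for q in [(645,207),(712,463),(337,492),(303,232)]])
print("pan side",[sc(onz("side",d(q),.022)) for q in [(42,373),(398,452),(527,238)]])
E
```

```text
[array([33.4188, 60.9317, 67.    ]), array([-60.6554,  58.3482,  67.    ]), array([-58.659, -58.915,  67.   ]), array([ 36.6669, -58.6755,  67.    ])]
scene [array([35.8556, 56.7322, 67.    ]), array([-54.0914,  58.9807,  67.    ]), array([-53.7754, -57.8449,  67.    ]), array([ 34.1321, -59.0657,  67.    ])]
bottom side [array([37.4495, 55.0573, 22.    ]), array([-56.9785,  54.0803,  22.    ])] scene [array([33.1134, 60.5957, 22.    ]), array([ 34.3642, -57.2032,  22.    ])]
pan scene [array([-70.3957,  70.2762,  22.    ]), array([77.1001, 69.1394, 22.    ]), array([ 77.029 , -72.1219,  22.    ]), array([-69.4701, -71.7317,  22.    ])]
pan side [array([67.7108, 72.929 , 22.    ]), array([-72.3478,  74.137 ,  22.    ]), array([-70.6591, -71.4003,  22.    ])]Traceback (most recent call last):
  File "meas.py", line 15, in <module>
    cnt=max(cv2.findContours(bright.astype(np.uint8),cv2.RETR_EXTERNAL,cv2.CHAIN_APPROX_NONE)[0],key=cv2.contourArea)
ValueError: max() iterable argument is empty
```

Now the tin's y is centred (within about 1 mm) and it's square, but it's about 12 mm towards -x. The scale hasn't moved. I'll move to the -x side with the fingers shut and nudge it +x through its mid-line.

>>> carry_out([
  {"dx": 0,"dy": -0.8,"dz": 0,"rx": 0,"ry": 0,"rz": 0,"fingers": 1},
  {"dx": 0.8,"dy": -0.8,"dz": 0,"rx": 0,"ry": 0,"rz": 0,"fingers": 1},
  {"dx": 0.9,"dy": -0.8,"dz": 0,"rx": 0,"ry": 0,"rz": 0,"fingers": 1},
  {"dx": 0.9,"dy": -0.56,"dz": 0,"rx": 0,"ry": 0,"rz": 0,"fingers": 1},
  {"dx": 0.9,"dy": 0,"dz": 0,"rx": 0,"ry": 0,"rz": 0,"fingers": 1},
  {"dx": 0.68,"dy": 0,"dz": 0,"rx": 0,"ry": 0,"rz": 0,"fingers": 1},
  {"dx": 0,"dy": 0,"dz": 0,"rx": 0,"ry": 0,"rz": 0,"fingers": 1},
  {"dx": 0,"dy": 0,"dz": 0,"rx": 0,"ry": 0,"rz": 0,"fingers": 1},
])

```text
time_s: 8.72
tool_pos: [0.5016, 0.0375, 0.1411]
tool_rot: [-179.9, 0.1, 74.8]
force: [-0.3, -0.3, 0.9]
grip_width: 0.0005
```

Run:
```python
from h import *
from cell import sensors
print("tcp",sc(sensors.get_obs()["tool_pos"]))
```

```text
tcp [-95.3369  -1.5683 141.0747]
```

>>> carry_out([
  {"dx": 0.05,"dy": 0,"dz": 0.8,"rx": 0,"ry": 0,"rz": 0,"fingers": 1},
  {"dx": 0,"dy": 0,"dz": 0.8,"rx": 0,"ry": 0,"rz": 0,"fingers": 1},
  {"dx": 0,"dy": 0,"dz": 0.8,"rx": 0,"ry": 0,"rz": 0,"fingers": 1},
  {"dx": 0,"dy": 0,"dz": 0.75,"rx": 0,"ry": 0,"rz": 0,"fingers": 1},
  {"dx": 0,"dy": 0,"dz": 0,"rx": 0,"ry": 0,"rz": 0,"fingers": 1},
  {"dx": 0,"dy": 0,"dz": 0,"rx": 0,"ry": 0,"rz": 0,"fingers": 1},
  {"dx": 0,"dy": 0.2,"dz": 0,"rx": 0,"ry": 0,"rz": 0,"fingers": 1},
  {"dx": 0,"dy": 0.2,"dz": 0,"rx": 0,"ry": 0,"rz": 0,"fingers": 1},
  {"dx": 0,"dy": 0.1,"dz": 0,"rx": 0,"ry": 0,"rz": 0,"fingers": 1},
  {"dx": 0,"dy": 0.1,"dz": 0,"rx": 0,"ry": 0,"rz": 0,"fingers": 1},
])

```text
time_s: 9.98
tool_pos: [0.5203, 0.0352, 0.0474]
tool_rot: [180.0, -0.0, 74.8]
force: [0.2, 0.5, -0.2]
grip_width: 0.0008
```

```bash
python3 look.py 6
python3 - <<'E'
from h import *
from cell import sensors
print("tcp",sc(sensors.get_obs()["tool_pos"]))
E
```

```text
10.075 [0.52035087 0.03519796 0.04736901] [-0.88992344 -0.48595477  0.52130212]
tcp [-76.6305   1.1464  47.369 ]
```

View pics/D6.png

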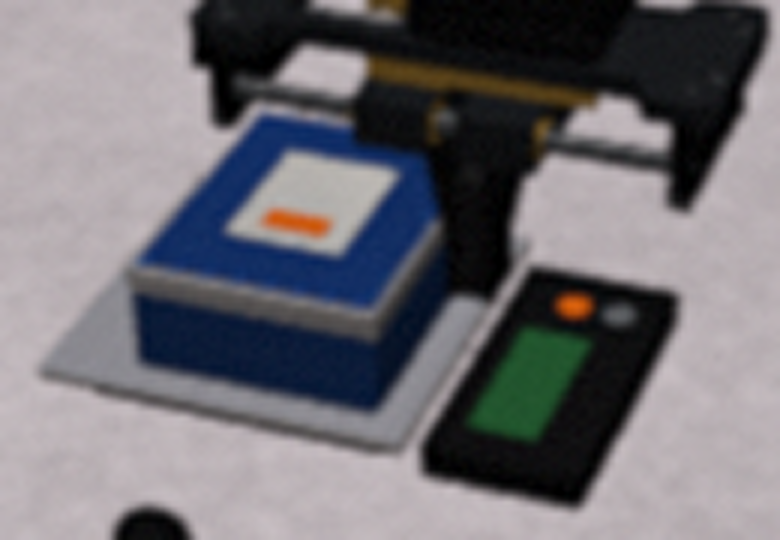

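The finger is just short of the tin's -x face and clear of the console and pan. I'll continue gently.

>>> carry_out([
  {"dx": 0,"dy": 0.1,"dz": 0,"rx": 0,"ry": 0,"rz": 0,"fingers": 1},
  {"dx": 0,"dy": 0.1,"dz": 0,"rx": 0,"ry": 0,"rz": 0,"fingers": 1},
  {"dx": 0,"dy": 0.1,"dz": 0,"rx": 0,"ry": 0,"rz": 0,"fingers": 1},
])

```text
time_s: 10.45
tool_pos: [0.5289, 0.0329, 0.0474]
tool_rot: [180.0, 0.0, 74.8]
force: [0.5, 0.3, -0.2]
grip_width: 0.0003
```

```bash
python3 look.py 7
python3 - <<'E'
from h import *
from cell import sensors
print("tcp",sc(sensors.get_obs()["tool_pos"]))
E
```

```text
10.55 [0.52909691 0.03276507 0.04742006] [-0.07832073 -0.75765873 -0.96032377]
tcp [-67.5526   1.0917  47.4201]
```

View pics/D7.png

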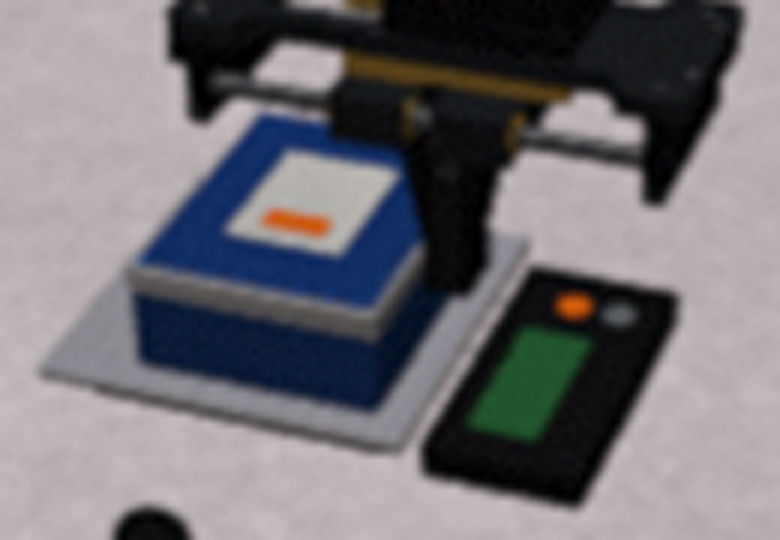

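>>> carry_out([
  {"dx": 0,"dy": 0.1,"dz": 0,"rx": 0,"ry": 0,"rz": 0,"fingers": 1},
])

```text
time_s: 10.68
tool_pos: [0.5296, 0.0327, 0.0472]
tool_rot: [-179.7, 0.0, 74.8]
force: [-6.8, 0.7, 6.4]
grip_width: 0.0007
```

>>> carry_out([
  {"dx": 0,"dy": 0.1,"dz": 0,"rx": 0,"ry": 0,"rz": 0,"fingers": 1},
])

```text
time_s: 10.8
tool_pos: [0.5319, 0.0322, 0.0471]
tool_rot: [-179.7, 0.0, 74.8]
force: [-8.0, 1.7, 5.4]
grip_width: 0.0005
```

>>> carry_out([
  {"dx": 0,"dy": 0.1,"dz": 0,"rx": 0,"ry": 0,"rz": 0,"fingers": 1},
])

```text
time_s: 10.92
tool_pos: [0.5349, 0.0315, 0.0471]
tool_rot: [-179.7, 0.0, 74.8]
force: [-7.0, 2.2, 5.8]
grip_width: 0.0002
```

>>> carry_out([
  {"dx": 0,"dy": 0.1,"dz": 0,"rx": 0,"ry": 0,"rz": 0,"fingers": 1},
  {"dx": 0,"dy": 0.07,"dz": 0,"rx": 0,"ry": 0,"rz": 0,"fingers": 1},
  {"dx": 0,"dy": 0,"dz": 0,"rx": 0,"ry": 0,"rz": 0,"fingers": 1},
])

```text
time_s: 11.3
tool_pos: [0.5403, 0.0301, 0.0471]
tool_rot: [-179.7, 0.0, 74.8]
force: [-5.3, 1.5, 4.2]
grip_width: 0.0002
```

```bash
python3 look.py 8
python3 - <<'E'
from h import *
from cell import sensors
print("tcp",sc(sensors.get_obs()["tool_pos"]))
E
```

```text
11.4 [0.54031934 0.03006419 0.047116  ] [-5.1944078   1.8703513   3.64214674]
tcp [-56.0146   1.4277  47.116 ]
```

View pics/D8.png

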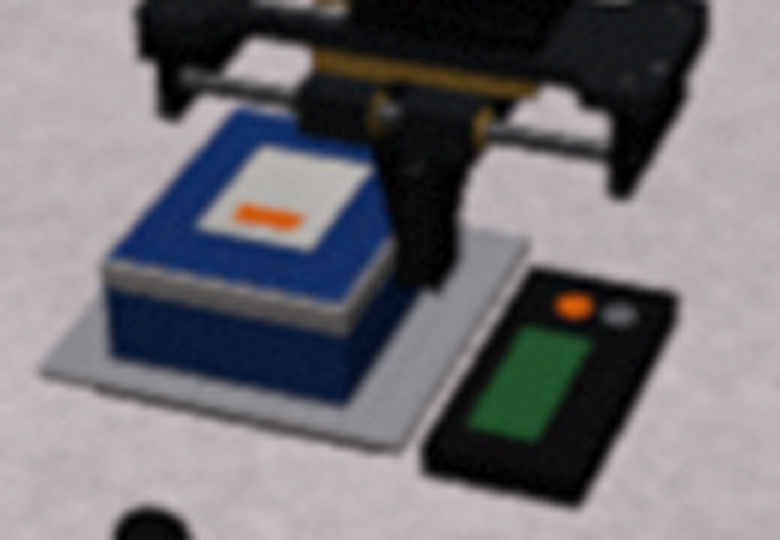

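The tin moved about 11 mm in +x and the scale is still in place. I'll withdraw sideways, rise clear, and check.

>>> carry_out([
  {"dx": 0,"dy": -0.4,"dz": 0,"rx": 0,"ry": 0,"rz": 0,"fingers": 1},
  {"dx": 0,"dy": -0.8,"dz": 0,"rx": 0,"ry": 0,"rz": 0,"fingers": 1},
  {"dx": 0,"dy": -0.5,"dz": -0.7,"rx": 0,"ry": 0,"rz": 0,"fingers": 1},
  {"dx": 0,"dy": 0,"dz": -1,"rx": 0,"ry": 0,"rz": 0,"fingers": 1},
  {"dx": 0,"dy": 0,"dz": -1,"rx": 0,"ry": 0,"rz": 0,"fingers": 1},
  {"dx": 0,"dy": 0,"dz": -1,"rx": 0,"ry": 0,"rz": 0,"fingers": 1},
  {"dx": -0.5,"dy": 0,"dz": -1,"rx": 0,"ry": 0,"rz": 0,"fingers": 1},
  {"dx": -1,"dy": 0,"dz": -1,"rx": 0,"ry": 0,"rz": 0,"fingers": 1},
  {"dx": -1,"dy": 0,"dz": 0,"rx": 0,"ry": 0,"rz": 0,"fingers": 1},
  {"dx": -1,"dy": 0,"dz": 0,"rx": 0,"ry": 0,"rz": 0,"fingers": 1},
  {"dx": -1,"dy": 0,"dz": 0,"rx": 0,"ry": 0,"rz": 0,"fingers": 1},
  {"dx": 0,"dy": 0,"dz": 0,"rx": 0,"ry": 0,"rz": 0,"fingers": 1},
])

```text
time_s: 12.9
tool_pos: [0.4568, -0.09, 0.2184]
tool_rot: [180.0, 0.0, 74.5]
force: [-0.3, 0.2, 0.2]
grip_width: 0.0005
```

```bash
python3 look.py 9
```

```text
13.0 [ 0.4576262  -0.08712338  0.2183582 ] [-0.07341937  0.5891225   0.6153441 ]
```

View pics/D9.png

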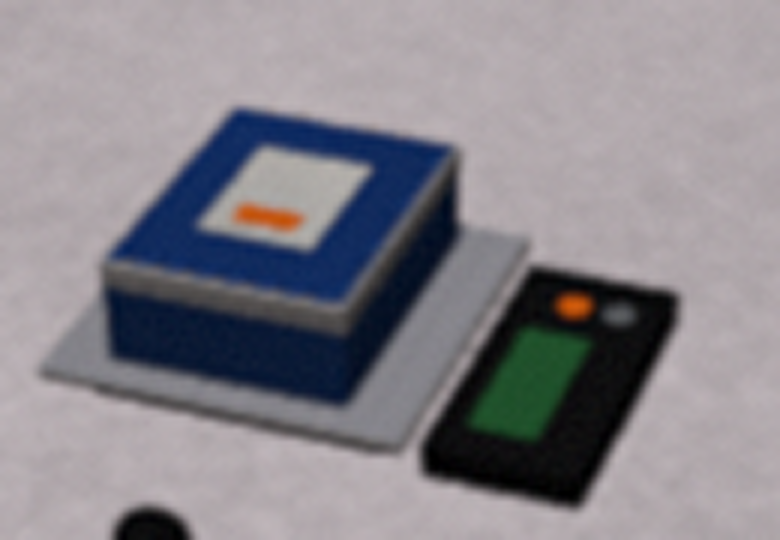

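View pics/S9.png

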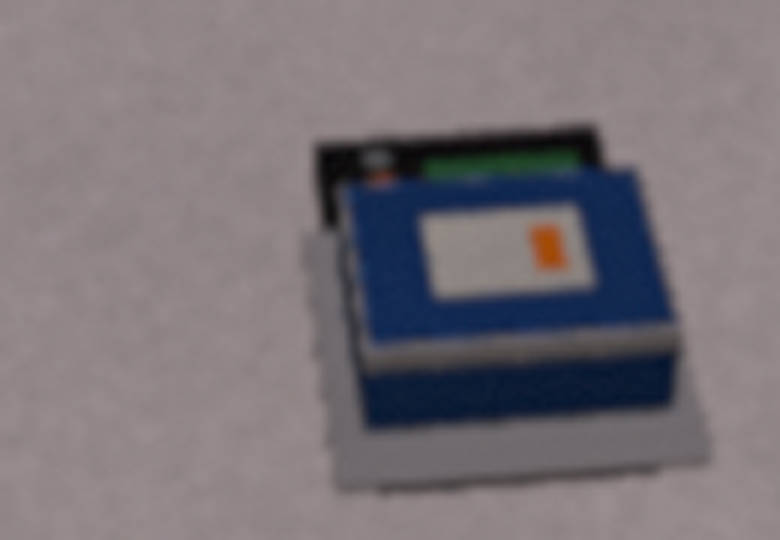

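```bash
python3 - <<'E'
from h import *
f=lambda L:np.array(L).mean(0)[:2]
A=[sc(onz("side",d(q),.067)) for q in [(103,270),(350,308),(460,150),(235,107)]]
B=[sc(onz("scene",s(q),.067)) for q in [(677,325),(638,168),(340,185),(365,345)]]
print(np.array(A),f(A));print(np.array(B),f(B))
print("bot side",[sc(onz("side",d(q),.022)) for q in [(110,358),(347,405)]],"scene",[sc(onz("scene",s(q),.022)) for q in [(672,405),(367,428)]])
E
python3 - <<'E'
from h import *
P=[sc(onz("scene",s(q),.022)) for q in [(645,207),(712,463),(337,492),(303,232)]]
Q=[sc(onz("side",d(q),.022)) for q in [(42,373),(398,452),(527,238),(195,180)]]
print(np.mean(P,0),np.mean(Q,0))
E
python3 - <<'E'
import numpy as np,cv2
a=np.load("im9.npz"); 
for n in("scene","side"):
    x=cv2.imread(f"pics/{n}0.png")
    df=np.abs(x.astype(int)-a[n].astype(int)).max(2)>45
    rects={"scene":{"jug":(125,228,185,288),"tamper":(410,170,440,212),"pf":(385,218,468,260)},"side":{"jug":(340,155,378,200),"tamper":(330,335,375,400),"pf":(240,292,292,385)}}[n]
    print(n,{k:int(df[r[1]:r[3],r[0]:r[2]].sum()) for k,r in rects.items()})
E
```

```text
[[ 43.2461  64.3305  67.    ]
 [-49.2031  57.7601  67.    ]
 [-48.9001 -55.572   67.    ]
 [ 46.2179 -57.9135  67.    ]] [-2.1598  2.1513]
[[ 48.0693  57.8456  67.    ]
 [-42.8539  59.3966  67.    ]
 [-44.6983 -58.7408  67.    ]
 [ 46.6236 -58.5162  67.    ]] [ 1.7852 -0.0037]
bot side [array([48.3485, 56.1625, 22.    ]), array([-45.167 ,  54.3874,  22.    ])] scene [array([45.142 , 59.9043, 22.    ]), array([ 45.1111, -57.5731,  22.    ])]
[ 3.5658 -1.1095 22.    ] [-0.9429  1.7426 22.    ]
scene {'jug': 0, 'tamper': 0, 'pf': 0}
side {'jug': 100, 'tamper': 0, 'pf': 0}
```

The tin's centre is within about 2 mm of the pan's centre in both views. The side-view jug box shows 100 changed pixels, so I'll check whether that's just the arm in front before handing in.

Run:
```python
import numpy as np,cv2
a=np.load("im9.npz")["side"]
cv2.imwrite("pics/D9full.png",a)
```

```text
(no output)
```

View pics/D9full.png

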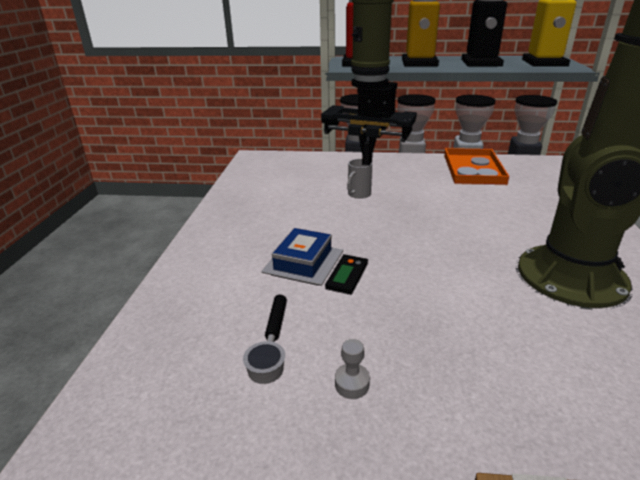

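The closed finger (about 367,150) overlaps the jug (360,178) only in the picture, and the jug is where it was. The tin lies flat in the middle of the pan, and the arm is clear.

```bash
python3 -c "
from cell import ticket
print(ticket.sign_off())"
```

```text
the job is handed in; nothing more can be done
None
```

The tin now lies flat in the middle of the bench scale's pan, and the job was handed in at about 13 s. I pushed it up over the pan's -y edge with both half-open fingertips, letting them rise about 18 mm, and slid it to mid-pan. One shut-finger nudge of about 11 mm from the -x side then centred it.

- **Tin position:** its centre is within about 2 mm of the pan's centre in both views. It is square to the pan within about 1–2°, and no edge hangs over the rim.
- **Camera disagreement:** the two cameras put the pan's centre about 4.5 mm apart in x and 3 mm in y. I compared the tin with the pan within each view to get round this.
- **Force:** the readings I took stayed at roughly 10 N or less.
- **Scale and bystanders:** the scale shows no visible shift. The tamper and portafilter show no change in either view. The jug is unchanged in the scene view. In the side view 100 pixels changed because the raised finger passes in front of it.
- **Failed checks:** an automatic colour-mask measurement of the lid found nothing, so I measured from lid and pan corners picked by eye. The very first move call was refused because of its format, so nothing moved.

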